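Close the square compound jar snug in its bench holder

TASK

Stand the square jar in the square pocket of the holder that is bolted to the bench, fully home and upright, so that it cannot turn. Then screw its lid down clockwise until it is clearly snug on its seal, stop short of overtightening it, let go, and leave everything else on the bench where it is.

Things in the scene. Friction and masses are not known exactly. Their poses are not given: they have to be found in the camera images.
- jar_center (a point): Square jar, white, loose: body 56 x 56 mm, 50 mm tall, then a round neck 36 mm across under the lid; 80 mm tall in all, 0.27 to 0.48 kg. This point is the centre of the square body, 25 mm above its underside and 25 mm below its shoulder; z up, x and y square to its sides. Held by its body it stays upright in the grip; by the lid it can swing.
- lid: Black hexagonal screw lid on the jar, 44 mm across flats, 51 across corners, 20 tall; origin at its centre, 45 mm above jar_center; x square to a pair of flats; lower edge 10 mm above the shoulder. Captive, fine thread: does not sink visibly. Clockwise tightens: 0.4 to 2.3 rad (unknown) at 0.08 N m, then torque rises 0.5 N m per rad. Snug is 0.3 to 0.45 N m, aim 0.35; over 0.54 is too tight.
- seal: Springy seal inside the jar's neck, under the lid, out of sight; origin on the jar's axis. The lid's force on it is judged: brought to 16 to 34 N for a moment (snug), never above 42 N (overtightened). Force (N) = (lid torque at a steady turn - 0.08 N m running torque) / 0.013 m. When let go the lid eases back until friction holds it, at about 6 N: that is still shut.
- home (a point): Aluminium holder bolted to the bench, block 100 x 100 mm, 24 tall, a bolt at each corner, in its middle a square pocket 60 x 60 mm, 16 deep, with a 5 mm bevelled mouth. This point is where the jar's centre comes when fully home: on its axis, 9 mm above the block's top, from which the jar's upper 34 mm of square body stand out. z up, x and y square to the pocket; the jar fits at any quarter turn.
- transformer: Bystander: small transformer, steel core and yellow winding, 58 x 46 x 56 mm, loose; origin under its centre.
- round_jar: Bystander: a closed round jar, 52 mm across and 62 mm tall, loose; origin under its centre.
- spool: Bystander: wire spool, 60 mm across and 46 mm tall, loose; origin under its centre.
- screwdriver: Bystander: screwdriver lying on the bench.
- spanner: Bystander: spanner lying on the bench.
- flux_bottle: Bystander: amber bottle, 48 mm across and 120 mm tall, loose; origin under its centre.
- ferrite: Bystander: ferrite ring, 50 mm across and 16 mm tall, loose; origin under its centre.

How it is judged:
On the way, in this order (a step that is already met when the one before it is completed fails the run):
1. the jar stands fully home and upright in the holder's pocket, its lid still loose (horizontal distance between jar_center and home below 0.004 m and z of jar_center in the frame of home below 0.003 m and angle between jar_center's own z axis and vertical below 0.06 rad and contact force between seal and lid below 3 N), for 0.2 s.
2. in the holder, the lid is brought snug on its seal (16 to 34 N) (horizontal distance between jar_center and home below 0.004 m and z of jar_center in the frame of home below 0.003 m and angle between jar_center's own z axis and vertical below 0.06 rad and contact force between seal and lid between 16 and 34 N), for 0.2 s.
At the end, for the whole second after the job is handed in: The jar stands home in the pocket (centre within 4 mm sideways and 3 mm in height, upright within 0.06 rad), at rest, with the lid still pressing on its seal with 3 to 34 N (it eases back to about 6 N when let go) (horizontal distance between jar_center and home below 0.004 m and z of jar_center in the frame of home below 0.003 m and angle between jar_center's own z axis and vertical below 0.06 rad and contact force between seal and lid between 3 and 34 N and linear speed of lid below 0.02 m/s); the robot touches nothing.
It fails at once if the lid is overtightened (more than 42 N on its seal) (contact force between seal and lid above 42 N).
It fails at once if one of the bystanders is moved more than 30 mm (distance of any of transformer, round_jar, spool, screwdriver, spanner, flux_bottle, ferrite from where it was at the start of the episode above 0.03 m).
It also fails if it takes over 72 s, if anything falls off the work surface, if the arm or the gripper's body presses on something with over 40 N, if the wrist force passes 120 N, or if a joint passes its speed limit or range.

ROBOT

A 7-joint arm with a two-finger parallel gripper is mounted at the origin on the work surface. World frame = base frame: x ahead of the robot, y to its left, z up, the work surface at z = 0. Lengths are in m, angles in rad, forces in N, time in s.
With the tool pointing down it reaches from about 0.425 to 0.925 m from the base axis. Payload 6.8 kg.
Tool frame: the origin (TCP) lies midway between the tips of the shut fingers; the grasp point (between the pads) lies 19 mm behind it; z points along the fingers, y is the line along which they close (so a half turn about z gives the same grasp; the last joint's range is limited). The gripper opens to 85 mm and grips with 20 to 120 N. Pads are 22 mm wide; open, the fingers measure 114 mm over their backs; the gripper's body (76 mm by 85 mm) begins 54 mm behind the grasp point. The pads swing forward as they close: fully open they stand 13 mm farther back than shut.
Start: joints at [-1.376, 0.477, 0.022, 1.555, -0.011, 1.109, -0.083], TCP at [0.201, 0.644, 0.231] pointing down, gripper open.
Joint ranges: [-2.96, 2.96], [-0.34, 2.1], [-1.41, 1.46], [0.24, 2.44], [-1.37, 4.51], [0.17, 1.92], [-2.96, 2.96]. Speed limits (rad/s): [2.39, 2.39, 3.14, 3.14, 3.14, 3.14, 3.14].

INTERFACE

Orientations are given as a rotation vector (axis times angle).
In Python, from rig import * gives the robot as it stands.
- The arm moves only by the tool send_rows, never from a script. Its argument "deltas" is a list of rows, each an object with "xyz": the shift along the tool's x, y, z in m, a list of three; "angular": the turn, a rotation vector about the tool's x, y, z in rad, a list of three; "gripper": the finger opening in m, from 0 to 0.0854. In form: [{"xyz": [dx, dy, dz], "angular": [wx, wy, wz], "gripper": gripper}, ...]. A call has exactly 8 rows; each row shifts and turns the commanded pose from where the row before left it, along the tool's axes as they then stand; what a row does not reach is not made up. A row lasts 1/12 s, in which the tool goes at most 41.7 mm and 7.16 degrees, less where a joint would pass 70% of its speed; a pose out of reach is approached as far as the arm can. A call is refused whole if a number of a shift passes 0.0417 or a number of a turn 0.125, either way. A call with a gripper value outside its range is refused whole. The fingers move at their own pace and stop on an object; "newtons" is the grip in N (left out, the last holds). Time passes only in rows, so rows that do not move let the fingers close, or fill a call up. It gives the time, the measured TCP pose, the force, the opening and the grip force at its end, in the units of the state.
- get_obs(): the state, without advancing time (a new reading comes with each control period).
- snapshot(name): name is "scene" or "top"; returns (picture, depth): 420x560x3 uint8, red, green, blue; 420x560 float32, m along the optical axis (not along the pixel's ray), 0 where there is no reading.
- calibration(name): a dict with "fov_y" (degrees; the focal length in pixels is half the picture's height over the tangent of half this angle, whatever the lens; pixels are square), "cx", "cy" (the principal point, pixels), "k1" (the pictures are not rectified: a ray, as slopes to the right and down, at radius r is drawn at 1 + k1 r^2 times it, then the intrinsics apply), "R" (3x3) and "t" (3): a world point X has camera coordinates R X + t. Camera axes: x right, y down, z forward; pixel columns grow to the right and rows downward; lengths in m; the calibration is good to about 2 mm. A picture is of the moment at which its call begins. calibration takes no time and is no camera call.
- close_job(): hands the job in; it is judged then, once.
Trained networks look in the newest picture that a camera, given by its name, has taken for a name from the list of things; names that differ only in an ending like _2 or _b are one class to them, and where a whole thing is asked for, a point or a joint stands for the part that bears it (a point fixed in the world has none). Each returns a list of dicts, best first, with "p" (0 to 1); they miss things now and then, are a little off and sometimes report something else, mostly with a low value. They report only what shows in the picture. A call takes as long as a camera call.
- outline_of(camera, query): "pixels" (420x560 bool, what is visible of it).
- spot_point(camera, query): "location" ([x, y, z] in m, in the coordinates of the camera as it stood for that picture, good to about 4 mm: a listed point, or the origin of a listed thing).
The state is a dict: "time": time; "joints": joint angles; "dq": joint speeds; "effort": joint torques, N m; "position": TCP position; "tool_rot": TCP orientation; "wrist_force": force on the tool from outside, world axes, zero at the start; "wrist_torque": the same for the moment, N m; "width": finger opening in m; "finger_force": force on a finger pad.
Only numpy, scipy, OpenCV 4.12 (cv2) and the standard library are available. Lean on these libraries where they do the work, as an engineer would, in place of code of your own. Each camera call takes 0.05 s, during which the arm holds its last target. There are 200 camera calls.

## Working session

There is one attempt and no reset: what is moved stays moved. The work goes in short steps, Python scripts to look and compute and a tool call to move; the robot and the scene stay as the last step left them, time stands still between calls to the robot, and variables do not carry over. Pictures are saved under pics/ and viewed, at most 10 in all, crops included, and the job is handed in when it is done.

Besides the shell and the picture viewer there is one more tool, called after "Emit:" as a command line: name --argument value ..., lists and objects as JSON in quotes. send_rows: Moves the arm, as the interface text tells. Its arguments: {"type":"object","properties":{"deltas":{"type":"array","items":{"type":"object","properties":{"xyz":{"type":"array","items":{"type":"number"}},"angular":{"type":"array","items":{"type":"number"}},"gripper":{"type":"number"}}}},"newtons":{"type":"number"}},"required":["deltas"]}

```bash
ls; mkdir -p pics; cat > h.py <<'E'
from rig import *
import numpy as np, cv2
from scipy.spatial.transform import Rotation as Ro
def cal(n):
    c=calibration(n); f=210/np.tan(np.radians(c['fov_y'])/2)
    return c,f,np.array(c['R']),np.array(c['t'])
def world(n,p): 
    c,f,R,t=cal(n); return R.T@(np.array(p)-t)
def pix2w(n,uv,depth):
    """uv Nx2, depth N -> world Nx3"""
    c,f,R,t=cal(n); K=np.array([[f,0,c['cx']],[0,f,c['cy']],[0,0,1]])
    s=cv2.undistortPoints(np.asarray(uv,float).reshape(-1,1,2),K,np.array([c['k1'],0,0,0.]))[:,0]
    P=np.c_[s,np.ones(len(s))]*np.asarray(depth)[:,None]
    return (P-t)@R
def cloud(n,d):
    v,u=np.mgrid[:420,:560]; P=pix2w(n,np.c_[u.ravel(),v.ravel()],d.ravel()).reshape(420,560,3); P[d==0]=np.nan
    return P
E
python3 - <<'E'
from h import *
for n in ['scene','top']:
    im,d=snapshot(n); cv2.imwrite(f'pics/{n}0.png',im[...,::-1]); np.savez(f'{n}0.npz',im=im,d=d)
    c,f,R,t=cal(n); print(n,'cam at',(-R.T@t).round(3),'f',f)
    for q in ['jar_center','lid','home']+(['transformer','round_jar','spool','screwdriver','spanner','flux_bottle','ferrite'] if n=='top' else []):
        print(q,[(round(r['p'],2),world(n,r['location']).round(3).tolist()) for r in spot_point(n,q)[:2]])
o=get_obs();print({k:np.round(v,3).tolist() for k,v in o.items()})
E
```

```text
pics
scene cam at [1.297 0.039 0.852] f 400.2720321687999
jar_center [(0.97, [0.539, 0.185, 0.025])]
lid [(0.6, [0.535, 0.182, 0.069])]
home [(0.94, [0.489, -0.248, 0.025])]
top cam at [0.366 0.009 1.124] f 454.016918242422
jar_center [(0.76, [0.538, 0.187, 0.027]), (0.59, [0.481, 0.016, 0.002])]
lid [(0.74, [0.535, 0.182, 0.07])]
home [(0.66, [0.482, -0.252, 0.032])]
transformer [(0.57, [0.63, -0.0, -0.005]), (0.18, [0.69, 0.103, 0.003])]
round_jar [(0.7, [0.479, 0.01, 0.004])]
spool [(0.9, [0.69, 0.103, 0.001])]
screwdriver [(0.98, [0.709, -0.199, 0.0])]
spanner [(0.7, [0.625, 0.0, -0.005]), (0.63, [0.5, -0.439, 0.003])]
flux_bottle [(0.77, [0.505, 0.471, 0.0])]
ferrite [(0.48, [0.71, -0.05, -0.001])]
{'time': 0.75, 'joints': [-1.376, 0.477, 0.022, 1.555, -0.012, 1.109, -0.083], 'dq': [0.001, 0.001, -0.001, -0.0, -0.0, 0.0, 0.001], 'effort': [0.001, -59.621, 1.606, -28.153, 0.013, 0.001, -0.0], 'position': [0.201, 0.644, 0.231], 'tool_rot': [-0.474, -3.106, -0.0], 'wrist_force': [-0.407, -0.422, -0.343], 'wrist_torque': [-0.014, 0.01, 0.005], 'finger_force': 0.0, 'width': 0.085}
```

View pictures.

View pics/top0.png

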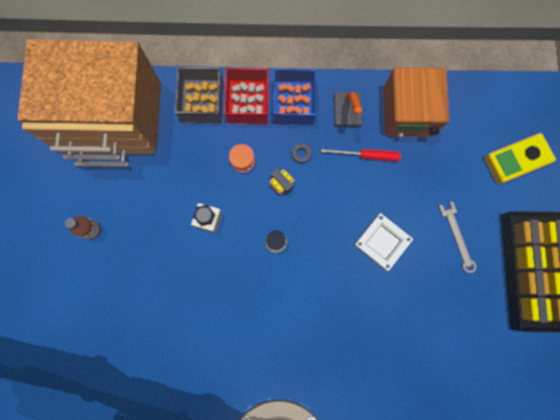

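View pics/scene0.png

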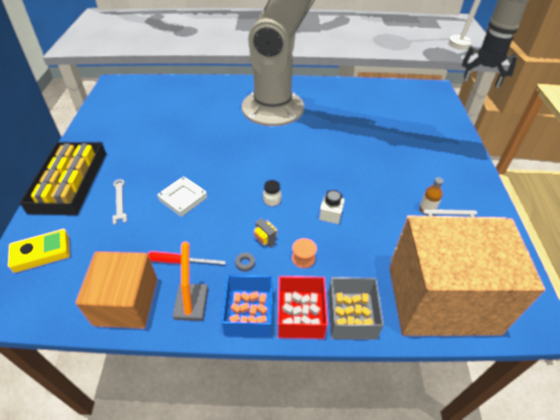

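```bash
python3 - <<'E'
from h import *
def rect(P,m,name):
    q=P[m][:,:2]; r=cv2.minAreaRect(q.astype(np.float32)*1000); print(name,len(q),'z',np.round(np.nanmedian(P[m][:,2]),4),r)
for n in ['top','scene']:
    z=np.load(n+'0.npz'); P=cloud(n,z['d']); im=z['im'].astype(int)
    near=lambda x,y,r:np.hypot(P[...,0]-x,P[...,1]-y)<r
    J=near(.537,.185,.06); Z=P[...,2]
    rect(P,J&(Z>.042)&(Z<.056),n+' shoulder'); rect(P,J&(Z>.074)&(Z<.087),n+' lidtop'); rect(P,J&(Z>.012)&(Z<.087),n+' all')
    H=near(.485,-.25,.09); rect(P,H&(Z>.017)&(Z<.03),n+' block')
    rect(P,near(.485,-.25,.042)&(Z<.015)&(Z>-.0),n+' pocket')
E
```

```text
top shoulder 214 z 0.0493 ((535.490966796875, 181.2865447998047), (56.1808967590332, 56.2618522644043), 75.26387786865234)
top lidtop 314 z 0.0797 ((535.13525390625, 181.189453125), (48.86897659301758, 43.637454986572266), 41.69831466674805)
top all 618 z 0.0757 ((535.3643188476562, 181.34005737304688), (56.449790954589844, 56.31918716430664), 74.8012924194336)
top block 1090 z 0.023 ((484.030029296875, -250.7725830078125), (100.035888671875, 101.63172149658203), 51.02912521362305)
top pocket 578 z 0.0073 ((484.57135009765625, -252.18212890625), (59.2133674621582, 62.69047546386719), 51.569515228271484)
scene shoulder 163 z 0.0472 ((540.3316650390625, 182.01206970214844), (55.82048034667969, 57.08563995361328), 74.38082122802734)
scene lidtop 174 z 0.078 ((539.51708984375, 182.6483612060547), (44.15214920043945, 43.75149154663086), 70.65784454345703)
scene all 563 z 0.0486 ((540.724853515625, 182.15005493164062), (56.236045837402344, 57.988929748535156), 74.61518859863281)
scene block 571 z 0.0213 ((486.1940002441406, -252.10525512695312), (106.36914825439453, 102.71564483642578), 50.251991271972656)
scene pocket 287 z 0.0062 ((480.8042907714844, -254.5848846435547), (54.9182243347168, 62.300987243652344), 46.63253402709961)
```

The top view shows the jar at about pixel (206,216), the pocket at (384,241), the bottle at (83,228) and the round jar at (277,241). The scene view shows the same layout. The networks and the depth agree: the jar is at (0.536,0.182) with its sides at 75°/-15°, and home is at (0.485,-0.251) with its sides at 51°/-39°. The lid flats are at about 11° mod 60.

Emit:
send_rows --deltas '[{"xyz": [-0.0287, -0.0213, 0], "angular": [0, 0, 0], "gripper": 0.085}, {"xyz": [-0.0287, -0.0213, 0], "angular": [0, 0, 0], "gripper": 0.085}, {"xyz": [-0.0287, -0.0213, 0], "angular": [0, 0, 0], "gripper": 0.085}, {"xyz": [-0.0287, -0.0213, 0], "angular": [0, 0, 0], "gripper": 0.085}, {"xyz": [-0.0287, -0.0213, 0], "angular": [0, 0, 0], "gripper": 0.085}, {"xyz": [-0.0287, -0.0213, 0], "angular": [0, 0, 0], "gripper": 0.085}, {"xyz": [-0.0287, -0.0213, 0], "angular": [0, 0, 0], "gripper": 0.085}, {"xyz": [-0.0287, -0.0213, 0], "angular": [0, 0, 0], "gripper": 0.085}]'

```text
time: 1.42
position: [0.3705, 0.4117, 0.2316]
tool_rot: [0.474, 3.105, 0.001]
wrist_force: [-0.6, -0.5, -0.5]
width: 0.0848
finger_force: 0.0
```

Emit:
send_rows --deltas '[{"xyz": [-0.0287, -0.0213, 0.008], "angular": [0, 0, 0], "gripper": 0.085}, {"xyz": [-0.0287, -0.0213, 0.008], "angular": [0, 0, 0], "gripper": 0.085}, {"xyz": [-0.0287, -0.0213, 0.008], "angular": [0, 0, 0], "gripper": 0.085}, {"xyz": [-0.0287, -0.0213, 0.008], "angular": [0, 0, 0], "gripper": 0.085}, {"xyz": [-0.0287, -0.0213, 0.008], "angular": [0, 0, 0], "gripper": 0.085}, {"xyz": [-0.0287, -0.0213, 0.008], "angular": [0, 0, 0], "gripper": 0.085}, {"xyz": [-0.0287, -0.0213, 0.008], "angular": [0, 0, 0], "gripper": 0.085}, {"xyz": [-0.0287, -0.0213, 0.008], "angular": [0, 0, 0], "gripper": 0.085}]'

```text
time: 2.08
position: [0.5389, 0.1807, 0.1672]
tool_rot: [0.473, 3.105, 0.001]
wrist_force: [0.9, 0.0, 1.0]
width: 0.0853
finger_force: 0.0
```

Emit:
send_rows --deltas '[{"xyz": [0, 0, 0], "angular": [0, 0, 0.12], "gripper": 0.085}, {"xyz": [0, 0, 0], "angular": [0, 0, 0.12], "gripper": 0.085}, {"xyz": [0, 0, 0], "angular": [0, 0, 0.12], "gripper": 0.085}, {"xyz": [0, 0, 0], "angular": [0, 0, 0.12], "gripper": 0.085}, {"xyz": [0, 0, 0], "angular": [0, 0, 0.12], "gripper": 0.085}, {"xyz": [0, 0, 0], "angular": [0, 0, 0.12], "gripper": 0.085}, {"xyz": [0, 0, 0], "angular": [0, 0, 0.12], "gripper": 0.085}, {"xyz": [0, 0, 0], "angular": [0, 0, 0.12], "gripper": 0.085}]'

```text
time: 2.75
position: [0.538, 0.1822, 0.1675]
tool_rot: [1.862, 2.531, 0.001]
wrist_force: [0.4, 0.3, -0.6]
width: 0.0852
finger_force: 0.0
```

Emit:
send_rows --deltas '[{"xyz": [0, 0, 0], "angular": [0, 0, 0.115], "gripper": 0.085}, {"xyz": [0, 0, 0], "angular": [0, 0, 0.115], "gripper": 0.085}, {"xyz": [0, 0, 0], "angular": [0, 0, 0.115], "gripper": 0.085}, {"xyz": [0, 0, 0], "angular": [0, 0, 0.115], "gripper": 0.085}, {"xyz": [0, 0, 0], "angular": [0, 0, 0.109], "gripper": 0.085}, {"xyz": [0, 0, 0], "angular": [0, 0, 0], "gripper": 0.085}, {"xyz": [0, 0, 0], "angular": [0, 0, 0], "gripper": 0.085}, {"xyz": [0, 0, 0], "angular": [0, 0, 0], "gripper": 0.085}]'

```text
time: 3.42
position: [0.538, 0.1822, 0.1674]
tool_rot: [-2.488, -1.918, -0.0]
wrist_force: [0.5, 0.7, -0.6]
width: 0.0852
finger_force: 0.0
```

```bash
cat >> h.py <<'E'
def where(tx=None,ty=None,yaw=None):
    o=get_obs(); M=Ro.from_rotvec(o['tool_rot']).as_matrix(); p=np.array(o['position'])
    y=np.degrees(np.arctan2(M[1,1],M[0,1]))
    print('t',o['time'],'p',p.round(4),'yaw(y)',y.round(2),'tz',M[:,2].round(4),'j',np.round(o['joints'],3),'F',np.round(o['wrist_force'],2),'T',np.round(o['wrist_torque'],3),'w',o['width'],'ff',o['finger_force'])
    if tx is not None: print('tool-frame delta', (M.T@np.array([tx-p[0],ty-p[1],0])).round(4))
    if yaw is not None: print('dyaw about tool z', np.radians(y-yaw).round(4))
E
python3 -c "
from h import *
where(.5375,.1815,-15.1)"
```

```text
t 3.4167 p [0.538  0.1822 0.1674] yaw(y) -14.76 tz [ 1.e-04  1.e-04 -1.e+00] j [-0.874  0.416  0.564  1.908 -0.28   0.896 -0.429] F [ 0.5   0.73 -0.64] T [-0.002  0.015 -0.009] w 0.08517678573926432 ff 0.0
tool-frame delta [-0.0008 -0.0003 -0.    ]
dyaw about tool z 0.0059
```

Emit:
send_rows --deltas '[{"xyz": [-0.001, 0, 0.025], "angular": [0, 0, 0.006], "gripper": 0.085}, {"xyz": [0, 0, 0.025], "angular": [0, 0, 0], "gripper": 0.085}, {"xyz": [0, 0, 0.025], "angular": [0, 0, 0], "gripper": 0.085}, {"xyz": [0, 0, 0.025], "angular": [0, 0, 0], "gripper": 0.085}, {"xyz": [0, 0, 0.02], "angular": [0, 0, 0], "gripper": 0.085}, {"xyz": [0, 0, 0.015], "angular": [0, 0, 0], "gripper": 0.085}, {"xyz": [0, 0, 0.01], "angular": [0, 0, 0], "gripper": 0.085}, {"xyz": [0, 0, 0.0064], "angular": [0, 0, 0], "gripper": 0.085}]'

```text
time: 4.08
position: [0.5373, 0.1809, 0.0148]
tool_rot: [-2.496, -1.907, 0.002]
wrist_force: [-0.1, -0.5, 0.3]
width: 0.0854
finger_force: 0.0
```

Emit:
send_rows --deltas '[{"xyz": [0, 0, 0], "angular": [0, 0, 0], "gripper": 0.05}, {"xyz": [0, 0, 0], "angular": [0, 0, 0], "gripper": 0.05}, {"xyz": [0, 0, 0], "angular": [0, 0, 0], "gripper": 0.05}, {"xyz": [0, 0, 0], "angular": [0, 0, 0], "gripper": 0.05}, {"xyz": [0, 0, 0], "angular": [0, 0, 0], "gripper": 0.05}, {"xyz": [0, 0, 0], "angular": [0, 0, 0], "gripper": 0.05}, {"xyz": [0, 0, 0], "angular": [0, 0, 0], "gripper": 0.05}, {"xyz": [0, 0, 0], "angular": [0, 0, 0], "gripper": 0.05}]' --newtons 50

```text
time: 4.75
position: [0.538, 0.1815, 0.017]
tool_rot: [-2.497, -1.906, -0.002]
wrist_force: [-1.6, 0.3, 7.1]
width: 0.0552
finger_force: 55.1
```

```bash
python3 -c "
from h import *
where()"
```

```text
t 4.75 p [0.538  0.1815 0.017 ] yaw(y) -15.28 tz [ 7.e-04  1.e-03 -1.e+00] j [-0.757  0.635  0.425  1.985 -0.442  0.611 -0.305] F [-1.57  0.31  7.11] T [-0.045  0.675  0.012] w 0.05517796926219013 ff 55.10826230049133
```

Emit:
send_rows --deltas '[{"xyz": [0, 0, -0.005], "angular": [0, 0, 0], "gripper": 0.05}, {"xyz": [0, 0, -0.01], "angular": [0, 0, 0], "gripper": 0.05}, {"xyz": [0, 0, -0.02], "angular": [0, 0, 0], "gripper": 0.05}, {"xyz": [0, 0, -0.025], "angular": [0, 0, 0], "gripper": 0.05}, {"xyz": [0, 0, -0.025], "angular": [0, 0, 0], "gripper": 0.05}, {"xyz": [0, 0, -0.02], "angular": [0, 0, 0], "gripper": 0.05}, {"xyz": [0, 0, -0.015], "angular": [0, 0, 0], "gripper": 0.05}, {"xyz": [0, 0, -0.005], "angular": [0, 0, 0], "gripper": 0.05}]'

```text
time: 5.42
position: [0.539, 0.1813, 0.1438]
tool_rot: [2.497, 1.905, 0.006]
wrist_force: [1.0, 0.3, -5.0]
width: 0.0553
finger_force: 54.6
```

Emit:
send_rows --deltas '[{"xyz": [-0.015, 0.002, 0], "angular": [0, 0, 0], "gripper": 0.05}, {"xyz": [-0.025, 0.004, 0], "angular": [0, 0, 0], "gripper": 0.05}, {"xyz": [-0.03, 0.004, 0], "angular": [0, 0, 0], "gripper": 0.05}, {"xyz": [-0.03, 0.004, 0], "angular": [0, 0, 0], "gripper": 0.05}, {"xyz": [-0.03, 0.004, 0], "angular": [0, 0, 0], "gripper": 0.05}, {"xyz": [-0.03, 0.004, 0], "angular": [0, 0, 0], "gripper": 0.05}, {"xyz": [-0.03, 0.004, 0], "angular": [0, 0, 0], "gripper": 0.05}, {"xyz": [-0.03, 0.004, 0], "angular": [0, 0, 0], "gripper": 0.05}]'

```text
time: 6.08
position: [0.5071, -0.0409, 0.1402]
tool_rot: [-2.497, -1.905, 0.002]
wrist_force: [1.3, -0.2, -4.9]
width: 0.0552
finger_force: 54.5
```

Emit:
send_rows --deltas '[{"xyz": [-0.03, 0.004, 0], "angular": [0, 0, 0], "gripper": 0.05}, {"xyz": [-0.03, 0.004, 0], "angular": [0, 0, 0], "gripper": 0.05}, {"xyz": [-0.03, 0.004, 0], "angular": [0, 0, 0], "gripper": 0.05}, {"xyz": [-0.03, 0.004, 0], "angular": [0, 0, 0], "gripper": 0.05}, {"xyz": [-0.03, 0.005, 0], "angular": [0, 0, 0], "gripper": 0.05}, {"xyz": [-0.025, 0.005, 0], "angular": [0, 0, 0], "gripper": 0.05}, {"xyz": [-0.02, 0.004, 0], "angular": [0, 0, 0], "gripper": 0.05}, {"xyz": [-0.016, 0.002, 0], "angular": [0, 0, 0], "gripper": 0.05}]'

```text
time: 6.75
position: [0.4821, -0.2535, 0.1402]
tool_rot: [-2.5, -1.903, 0.002]
wrist_force: [-0.5, -0.6, -3.9]
width: 0.0552
finger_force: 54.4
```

Emit:
send_rows --deltas '[{"xyz": [0, 0, 0], "angular": [0, 0, 0.07], "gripper": 0.05}, {"xyz": [0, 0, 0], "angular": [0, 0, 0.07], "gripper": 0.05}, {"xyz": [0, 0, 0], "angular": [0, 0, 0.07], "gripper": 0.05}, {"xyz": [0, 0, 0], "angular": [0, 0, 0.07], "gripper": 0.05}, {"xyz": [0, 0, 0], "angular": [0, 0, 0.07], "gripper": 0.05}, {"xyz": [0, 0, 0], "angular": [0, 0, 0.065], "gripper": 0.05}, {"xyz": [0, 0, 0], "angular": [0, 0, 0], "gripper": 0.05}, {"xyz": [0, 0, 0], "angular": [0, 0, 0], "gripper": 0.05}]'

```text
time: 7.42
position: [0.4829, -0.2509, 0.1402]
tool_rot: [-2.835, -1.353, 0.002]
wrist_force: [0.2, 0.4, -3.8]
width: 0.0553
finger_force: 54.3
```

```bash
python3 - <<'E'
from h import *
where(.485,-.251,-39)
for n in ['scene','top']:
    im,d=snapshot(n); cv2.imwrite(f'pics/{n}1.png',im[...,::-1]); np.savez(f'{n}1.npz',im=im,d=d)
    for q in ['jar_center','lid','home']:
        print(n,q,[(round(r['p'],2),world(n,r['location']).round(3).tolist()) for r in spot_point(n,q)[:2]])
a=cv2.imread('pics/scene1.png')[100:260,100:300]; b=cv2.imread('pics/top1.png')[160:320,300:500]
cv2.imwrite('pics/c1.png',np.vstack([cv2.resize(x,None,fx=3,fy=1.85*1,interpolation=2) for x in (a,b)]) if 0 else np.hstack([cv2.resize(x,(400,320),interpolation=2) for x in (a,b)]))
E
```

```text
t 7.4167 p [ 0.4829 -0.2509  0.1402] yaw(y) -38.98 tz [-1.5e-03  1.0e-04 -1.0e+00] j [-0.198  0.458  0.727  1.99  -0.404  0.842  0.073] F [ 0.25  0.36 -3.84] T [-0.003  0.002 -0.014] w 0.055324610677503334 ff 54.33870077133179
tool-frame delta [ 0.0013  0.0017 -0.    ]
dyaw about tool z 0.0004
scene jar_center [(0.84, [0.486, -0.249, 0.148])]
scene lid [(0.57, [0.48, -0.25, 0.192]), (0.31, [0.508, 0.466, -0.002])]
scene home [(0.65, [0.491, -0.248, 0.028]), (0.31, [0.71, -0.202, -0.003])]
top jar_center [(0.67, [0.483, -0.249, 0.149])]
top lid [(0.43, [0.502, 0.47, -0.001]), (0.36, [0.482, -0.249, 0.194])]
top home [(0.73, [0.481, -0.254, 0.034])]
```

View pics/c1.png

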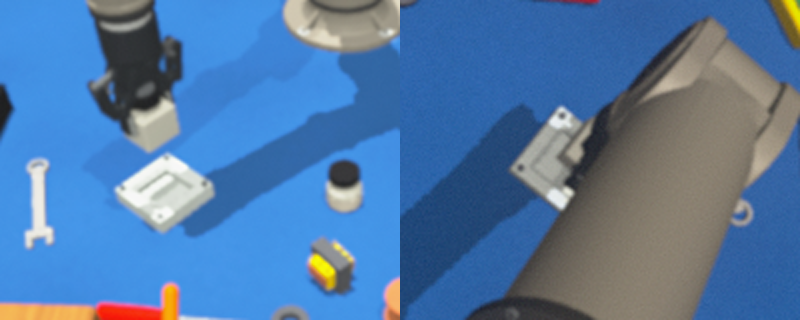

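The left crop shows the jar held upright above the holder (jar at about (152,125), pocket at (165,190)) with its sides parallel to the pocket's. The right crop shows the arm covering most of the pocket. I'll refine the in-grip offset from the scene depth.

```bash
python3 - <<'E'
from h import *
z=np.load('scene1.npz'); P=cloud('scene',z['d']); Z=P[...,2]
M=np.array(outline_of('scene','jar_center')[0]['pixels'])&(np.hypot(P[...,0]-.484,P[...,1]+.25)<.055)
th=np.radians(-39); ex=np.array([-np.sin(th),np.cos(th)]); ey=np.array([np.cos(th),np.sin(th)])
tcp=np.array(get_obs()['position'])[:2]
for lo,hi in [(.125,.15),(.15,.17),(.125,.175)]:
    m=M&(Z>lo)&(Z<hi); q=P[m][:,:2]; print(lo,len(q),cv2.minAreaRect((q*1000).astype(np.float32)))
    print(' tool x extent',np.percentile((q-tcp)@ex,[1,50,99]).round(4),'tool y',np.percentile((q-tcp)@ey,[1,50,99]).round(4))
m=M&(Z>.168)&(Z<.178); print('shoulder',m.sum(),np.nanmin(Z[M]),np.nanmax(Z[M]))
H=np.array(outline_of('scene','home')[0]['pixels']) if outline_of('scene','home') else None
m=(np.hypot(P[...,0]-.485,P[...,1]+.251)<.08)&(Z>.018)&(Z<.027)
q=P[m][:,:2]; print('block',len(q),cv2.minAreaRect((q*1000).astype(np.float32)),'x',np.percentile((q-tcp)@ex,[.5,99.5]).round(4),'y',np.percentile((q-tcp)@ey,[.5,99.5]).round(4))
E
```

```text
Traceback (most recent call last):
IndexError: list index out of range
```

```bash
python3 - <<'E'
from h import *
z=np.load('scene1.npz'); P=cloud('scene',z['d']); Z=P[...,2]; im=z['im'].astype(int)
M=(im.min(2)>120)&(np.hypot(P[...,0]-.484,P[...,1]+.25)<.055)
th=np.radians(-39); ex=np.array([-np.sin(th),np.cos(th)]); ey=np.array([np.cos(th),np.sin(th)])
tcp=np.array(get_obs()['position'])[:2]
for lo,hi in [(.118,.14),(.14,.16),(.118,.18)]:
    m=M&(Z>lo)&(Z<hi); q=P[m][:,:2]; print(lo,len(q),cv2.minAreaRect((q*1000).astype(np.float32)) if len(q) else '')
    if len(q): print(' tool x extent',np.percentile((q-tcp)@ex,[1,10,50,90,99]).round(4),'tool y',np.percentile((q-tcp)@ey,[1,10,50,90,99]).round(4))
m=M&(Z>.1); print(Z[m].min(),Z[m].max())
m=(np.hypot(P[...,0]-.485,P[...,1]+.251)<.08)&(Z>.018)&(Z<.027)
q=P[m][:,:2]; print('block',len(q),cv2.minAreaRect((q*1000).astype(np.float32)),'x',np.percentile((q-tcp)@ex,[.5,99.5]).round(4),'y',np.percentile((q-tcp)@ey,[.5,99.5]).round(4))
E
```

```text
0.118 117 ((503.8927001953125, -241.78309631347656), (35.13442611694336, 68.04230499267578), 15.734474182128906)
 tool x extent [-0.0126  0.0075  0.0267  0.0283  0.03  ] tool y [-0.0258 -0.0197  0.0105  0.0279  0.0296]
0.14 135 ((493.3444519042969, -235.587890625), (23.2913761138916, 73.94434356689453), 50.88214874267578)
 tool x extent [0.007  0.0128 0.0269 0.0288 0.0296] tool y [-0.0267 -0.0196  0.0092  0.0288  0.034 ]
0.118 438 ((493.8382873535156, -238.79638671875), (40.88500213623047, 69.92848205566406), 34.08757781982422)
 tool x extent [-0.0033  0.0107  0.0258  0.0284  0.0296] tool y [-0.0296 -0.0204  0.0091  0.0278  0.0333]
0.12017937320091317 0.5578071819488837
block 528 ((486.7337646484375, -252.02186584472656), (105.19969940185547, 102.7671127319336), 51.462257385253906) x [-0.0507  0.0534] y [-0.0478  0.0533]
```

Emit:
send_rows --deltas '[{"xyz": [0.001, 0.002, 0.01], "angular": [0, 0, 0], "gripper": 0.05}, {"xyz": [0, 0, 0.018], "angular": [0, 0, 0], "gripper": 0.05}, {"xyz": [0, 0, 0.018], "angular": [0, 0, 0], "gripper": 0.05}, {"xyz": [0, 0, 0.018], "angular": [0, 0, 0], "gripper": 0.05}, {"xyz": [0, 0, 0.015], "angular": [0, 0, 0], "gripper": 0.05}, {"xyz": [0, 0, 0.008], "angular": [0, 0, 0], "gripper": 0.05}, {"xyz": [0, 0, 0.004], "angular": [0, 0, 0], "gripper": 0.05}, {"xyz": [0, 0, 0], "angular": [0, 0, 0], "gripper": 0.05}]'

```text
time: 8.53
position: [0.4856, -0.2514, 0.0491]
tool_rot: [-2.836, -1.35, 0.002]
wrist_force: [0.0, 0.3, -4.8]
width: 0.0552
finger_force: 54.2
```

Emit:
send_rows --deltas '[{"xyz": [0, 0, 0.002], "angular": [0, 0, 0], "gripper": 0.05}, {"xyz": [0, 0, 0.002], "angular": [0, 0, 0], "gripper": 0.05}, {"xyz": [0, 0, 0.002], "angular": [0, 0, 0], "gripper": 0.05}, {"xyz": [0, 0, 0.002], "angular": [0, 0, 0], "gripper": 0.05}, {"xyz": [0, 0, 0.002], "angular": [0, 0, 0], "gripper": 0.05}, {"xyz": [0, 0, 0.001], "angular": [0, 0, 0], "gripper": 0.05}, {"xyz": [0, 0, 0.001], "angular": [0, 0, 0], "gripper": 0.05}, {"xyz": [0, 0, 0.001], "angular": [0, 0, 0], "gripper": 0.05}]'

```text
time: 9.2
position: [0.486, -0.2515, 0.0369]
tool_rot: [2.836, 1.351, 0.0]
wrist_force: [0.7, 0.4, -5.8]
width: 0.0551
finger_force: 54.3
```

```bash
python3 -c "
from h import *
where()"
```

```text
t 9.2 p [ 0.486  -0.2515  0.0369] yaw(y) -39.08 tz [ 1.e-04  0.e+00 -1.e+00] j [-0.082  0.615  0.586  2.035 -0.554  0.651  0.19 ] F [ 0.7   0.37 -5.8 ] T [ 0.023 -0.017 -0.007] w 0.05513350955272636 ff 54.26719844341278
```

Emit:
send_rows --deltas '[{"xyz": [0, 0, 0.0015], "angular": [0, 0, 0], "gripper": 0.05}, {"xyz": [0, 0, 0.0015], "angular": [0, 0, 0], "gripper": 0.05}, {"xyz": [0, 0, 0.0015], "angular": [0, 0, 0], "gripper": 0.05}, {"xyz": [0, 0, 0.0015], "angular": [0, 0, 0], "gripper": 0.05}, {"xyz": [0, 0, 0.001], "angular": [0, 0, 0], "gripper": 0.05}, {"xyz": [0, 0, 0.001], "angular": [0, 0, 0], "gripper": 0.05}, {"xyz": [0, 0, 0], "angular": [0, 0, 0], "gripper": 0.05}, {"xyz": [0, 0, 0], "angular": [0, 0, 0], "gripper": 0.05}]'

```text
time: 9.87
position: [0.4859, -0.2515, 0.0288]
tool_rot: [-2.836, -1.351, 0.0]
wrist_force: [0.5, -0.2, -4.8]
width: 0.0551
finger_force: 54.3
```

Emit:
send_rows --deltas '[{"xyz": [0, 0, 0.001], "angular": [0, 0, 0], "gripper": 0.05}, {"xyz": [0, 0, 0.001], "angular": [0, 0, 0], "gripper": 0.05}, {"xyz": [0, 0, 0.001], "angular": [0, 0, 0], "gripper": 0.05}, {"xyz": [0, 0, 0.0005], "angular": [0, 0, 0], "gripper": 0.05}, {"xyz": [0, 0, 0.0005], "angular": [0, 0, 0], "gripper": 0.05}, {"xyz": [0, 0, 0], "angular": [0, 0, 0], "gripper": 0.05}, {"xyz": [0, 0, 0], "angular": [0, 0, 0], "gripper": 0.05}, {"xyz": [0, 0, 0], "angular": [0, 0, 0], "gripper": 0.05}]'

```text
time: 10.53
position: [0.4859, -0.2514, 0.025]
tool_rot: [-2.836, -1.35, -0.0]
wrist_force: [-0.8, -0.0, -2.6]
width: 0.0553
finger_force: 54.5
```

```bash
python3 -c "
from h import *
where()"
```

```text
t 10.5333 p [ 0.4859 -0.2514  0.025 ] yaw(y) -39.08 tz [-0.e+00  1.e-04 -1.e+00] j [-0.068  0.633  0.568  2.038 -0.571  0.63   0.203] F [-0.81 -0.05 -2.6 ] T [0.114 0.175 0.052] w 0.055296741818897946 ff 54.51192319393158
```

Emit:
send_rows --deltas '[{"xyz": [0, 0, 0.0005], "angular": [0, 0, 0], "gripper": 0.05}, {"xyz": [0, 0, 0.0005], "angular": [0, 0, 0], "gripper": 0.05}, {"xyz": [0, 0, 0.0005], "angular": [0, 0, 0], "gripper": 0.05}, {"xyz": [0, 0, 0], "angular": [0, 0, 0], "gripper": 0.05}, {"xyz": [0, 0, 0], "angular": [0, 0, 0], "gripper": 0.05}, {"xyz": [0, 0, 0], "angular": [0, 0, 0], "gripper": 0.05}, {"xyz": [0, 0, 0], "angular": [0, 0, 0], "gripper": 0.05}, {"xyz": [0, 0, 0], "angular": [0, 0, 0], "gripper": 0.05}]'

```text
time: 11.2
position: [0.4859, -0.2514, 0.0249]
tool_rot: [-2.836, -1.35, -0.002]
wrist_force: [-5.7, 4.8, 17.8]
width: 0.0552
finger_force: 57.0
```

Emit:
send_rows --deltas '[{"xyz": [0, 0, -0.0015], "angular": [0, 0, 0], "gripper": 0.05}, {"xyz": [0, 0, 0], "angular": [0, 0, 0], "gripper": 0.085}, {"xyz": [0, 0, 0], "angular": [0, 0, 0], "gripper": 0.085}, {"xyz": [0, 0, 0], "angular": [0, 0, 0], "gripper": 0.085}, {"xyz": [0, 0, 0], "angular": [0, 0, 0], "gripper": 0.085}, {"xyz": [0, 0, 0], "angular": [0, 0, 0], "gripper": 0.085}, {"xyz": [0, 0, 0], "angular": [0, 0, 0], "gripper": 0.085}, {"xyz": [0, 0, 0], "angular": [0, 0, 0], "gripper": 0.085}]'

```text
time: 11.87
position: [0.486, -0.2515, 0.0248]
tool_rot: [2.836, 1.35, -0.0]
wrist_force: [-0.3, 0.7, -0.2]
width: 0.0851
finger_force: 0.0
```

Emit:
send_rows --deltas '[{"xyz": [0, 0, -0.01], "angular": [0, 0, 0], "gripper": 0.085}, {"xyz": [0, 0, -0.02], "angular": [0, 0, 0], "gripper": 0.085}, {"xyz": [0, 0, -0.03], "angular": [0, 0, 0], "gripper": 0.085}, {"xyz": [0, 0, -0.03], "angular": [0, 0, 0], "gripper": 0.085}, {"xyz": [0, 0, -0.03], "angular": [0, 0, 0], "gripper": 0.085}, {"xyz": [0, 0, -0.03], "angular": [0, 0, 0], "gripper": 0.085}, {"xyz": [0, 0, -0.01], "angular": [0, 0, 0], "gripper": 0.085}, {"xyz": [0, 0, 0], "angular": [0, 0, 0], "gripper": 0.085}]'

```text
time: 12.53
position: [0.4875, -0.2524, 0.188]
tool_rot: [2.834, 1.349, 0.007]
wrist_force: [0.4, -0.5, 0.2]
width: 0.0853
finger_force: 0.0
```

Emit:
send_rows --deltas '[{"xyz": [0, 0, 0], "angular": [0, 0, -0.115], "gripper": 0.085}, {"xyz": [0, 0, 0], "angular": [0, 0, -0.115], "gripper": 0.085}, {"xyz": [0, 0, 0], "angular": [0, 0, -0.115], "gripper": 0.085}, {"xyz": [0, 0, 0], "angular": [0, 0, -0.115], "gripper": 0.085}, {"xyz": [0, 0, 0], "angular": [0, 0, -0.115], "gripper": 0.085}, {"xyz": [0, 0, 0], "angular": [0, 0, -0.115], "gripper": 0.085}, {"xyz": [0, 0, 0], "angular": [0, 0, -0.115], "gripper": 0.085}, {"xyz": [0, 0, 0], "angular": [0, 0, -0.115], "gripper": 0.085}]'

```text
time: 13.2
position: [0.485, -0.2509, 0.1834]
tool_rot: [-1.933, -2.473, 0.001]
wrist_force: [-0.3, -0.2, 0.2]
width: 0.085
finger_force: 0.0
```

Emit:
send_rows --deltas '[{"xyz": [0, 0, 0], "angular": [0, 0, -0.115], "gripper": 0.085}, {"xyz": [0, 0, 0], "angular": [0, 0, -0.115], "gripper": 0.085}, {"xyz": [0, 0, 0], "angular": [0, 0, -0.115], "gripper": 0.085}, {"xyz": [0, 0, 0], "angular": [0, 0, -0.115], "gripper": 0.085}, {"xyz": [0, 0, 0], "angular": [0, 0, -0.115], "gripper": 0.085}, {"xyz": [0, 0, 0], "angular": [0, 0, 0], "gripper": 0.085}, {"xyz": [0, 0, 0], "angular": [0, 0, 0], "gripper": 0.085}, {"xyz": [0, 0, 0], "angular": [0, 0, 0], "gripper": 0.085}]'

```text
time: 13.87
position: [0.4855, -0.2513, 0.1842]
tool_rot: [-1.167, -2.915, -0.0]
wrist_force: [-1.2, 0.5, -0.5]
width: 0.085
finger_force: 0.0
```

```bash
python3 - <<'E'
from h import *
where(.4859,-.2514,47.1)
im,d=snapshot('scene'); cv2.imwrite('pics/s2.png',cv2.resize(im[120:240,110:260],None,fx=5,fy=5,interpolation=2)[...,::-1]); np.savez('scene2.npz',im=im,d=d)
P=cloud('scene',d); Z=P[...,2]; near=np.hypot(P[...,0]-.486,P[...,1]+.251)<.05
for lo,hi,n in [(.05,.062,'shoulder'),(.082,.095,'lidtop')]:
    q=P[near&(Z>lo)&(Z<hi)]; print(n,len(q),np.median(q[:,2]).round(4),cv2.minAreaRect((q[:,:2]*1000).astype(np.float32)))
for q in ['jar_center','lid']: print(q,[(round(r['p'],2),world('scene',r['location']).round(3).tolist()) for r in spot_point('scene',q)[:2]])
E
```

```text
t 13.8667 p [ 0.4855 -0.2513  0.1842] yaw(y) 46.38 tz [-1.3e-03  5.0e-04 -1.0e+00] j [ 0.022  0.337  0.422  1.934 -0.173  0.907  1.34 ] F [-1.17  0.47 -0.51] T [ 0.017 -0.021 -0.004] w 0.08499039752430862 ff 0.0
tool-frame delta [-0.0004  0.0002 -0.    ]
dyaw about tool z -0.0125
shoulder 160 0.0552 ((488.9214782714844, -251.22210693359375), (57.68573760986328, 56.77312088012695), 50.08209991455078)
lidtop 162 0.086 ((487.85516357421875, -252.34933471679688), (50.68547821044922, 44.094696044921875), 21.537641525268555)
jar_center [(0.79, [0.488, -0.248, 0.033])]
lid [(0.71, [0.483, -0.25, 0.078])]
```

View pics/s2.png

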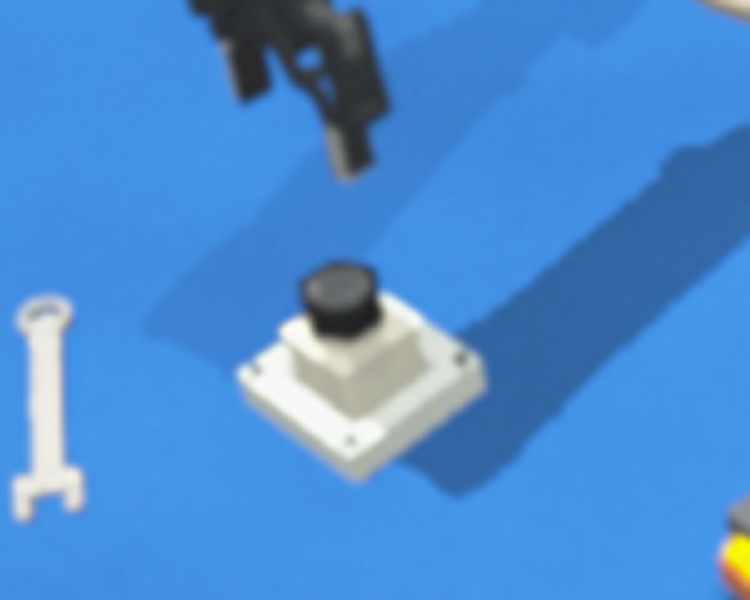

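The image shows the jar seated squarely in the holder (jar at about (350,350)) with the lid at (340,300). Next I grip the lid.

Emit:
send_rows --deltas '[{"xyz": [0, 0, 0.02], "angular": [0, 0, -0.028], "gripper": 0.085}, {"xyz": [0, 0, 0.025], "angular": [0, 0, 0], "gripper": 0.085}, {"xyz": [0, 0, 0.025], "angular": [0, 0, 0], "gripper": 0.085}, {"xyz": [0, 0, 0.02], "angular": [0, 0, 0], "gripper": 0.085}, {"xyz": [0, 0, 0.02], "angular": [0, 0, 0], "gripper": 0.085}, {"xyz": [0, 0, 0.012], "angular": [0, 0, 0], "gripper": 0.085}, {"xyz": [0, 0, 0.005], "angular": [0, 0, 0], "gripper": 0.085}, {"xyz": [0, 0, 0], "angular": [0, 0, 0], "gripper": 0.085}]'

```text
time: 14.68
position: [0.4855, -0.2512, 0.0571]
tool_rot: [-1.121, -2.933, 0.0]
wrist_force: [0.1, -0.3, 0.1]
width: 0.0851
finger_force: 0.0
```

Emit:
send_rows --deltas '[{"xyz": [0, 0, 0], "angular": [0, 0, 0], "gripper": 0.038}, {"xyz": [0, 0, 0], "angular": [0, 0, 0], "gripper": 0.038}, {"xyz": [0, 0, 0], "angular": [0, 0, 0], "gripper": 0.038}, {"xyz": [0, 0, 0], "angular": [0, 0, 0], "gripper": 0.038}, {"xyz": [0, 0, 0], "angular": [0, 0, 0], "gripper": 0.038}, {"xyz": [0, 0, 0], "angular": [0, 0, 0], "gripper": 0.038}, {"xyz": [0, 0, 0], "angular": [0, 0, 0], "gripper": 0.038}, {"xyz": [0, 0, 0], "angular": [0, 0, 0], "gripper": 0.038}]' --newtons 50

```text
time: 15.35
position: [0.4864, -0.252, 0.0589]
tool_rot: [1.121, 2.933, 0.0]
wrist_force: [-2.4, -0.4, 6.9]
width: 0.0432
finger_force: 52.8
```

```bash
python3 -c "
from h import *
where()"
```

```text
t 15.35 p [ 0.4864 -0.252   0.0589] yaw(y) 48.16 tz [ 1.5e-03 -6.0e-04 -1.0e+00] j [ 0.099  0.521  0.339  2.015 -0.278  0.648  1.46 ] F [-2.4  -0.4   6.91] T [0.057 0.31  0.018] w 0.043197095296015106 ff 52.81499147415161
```

Emit:
send_rows --deltas '[{"xyz": [0, 0, 0], "angular": [0, 0, 0.04], "gripper": 0.038}, {"xyz": [0, 0, 0], "angular": [0, 0, 0.04], "gripper": 0.038}, {"xyz": [0, 0, 0], "angular": [0, 0, 0.04], "gripper": 0.038}, {"xyz": [0, 0, 0], "angular": [0, 0, 0.04], "gripper": 0.038}, {"xyz": [0, 0, 0], "angular": [0, 0, 0.04], "gripper": 0.038}, {"xyz": [0, 0, 0], "angular": [0, 0, 0.04], "gripper": 0.038}, {"xyz": [0, 0, 0], "angular": [0, 0, 0.04], "gripper": 0.038}, {"xyz": [0, 0, 0], "angular": [0, 0, 0.04], "gripper": 0.038}]'

```text
time: 16.02
position: [0.4863, -0.2521, 0.0589]
tool_rot: [1.577, 2.715, 0.0]
wrist_force: [-2.5, -0.4, 7.4]
width: 0.0434
finger_force: 52.9
```

```bash
python3 -c "
from h import *
where()"
```

```text
t 16.0167 p [ 0.4863 -0.2521  0.0589] yaw(y) 29.72 tz [ 1.4e-03 -6.0e-04 -1.0e+00] j [ 0.034  0.535  0.426  2.019 -0.352  0.657  1.207] F [-2.48 -0.36  7.39] T [-0.022  0.306  0.061] w 0.04339275150125124 ff 52.87893354892731
```

Emit:
send_rows --deltas '[{"xyz": [0, 0, 0], "angular": [0, 0, 0.04], "gripper": 0.038}, {"xyz": [0, 0, 0], "angular": [0, 0, 0.04], "gripper": 0.038}, {"xyz": [0, 0, 0], "angular": [0, 0, 0.04], "gripper": 0.038}, {"xyz": [0, 0, 0], "angular": [0, 0, 0.04], "gripper": 0.038}, {"xyz": [0, 0, 0], "angular": [0, 0, 0.04], "gripper": 0.038}, {"xyz": [0, 0, 0], "angular": [0, 0, 0.04], "gripper": 0.038}, {"xyz": [0, 0, 0], "angular": [0, 0, 0.04], "gripper": 0.038}, {"xyz": [0, 0, 0], "angular": [0, 0, 0.04], "gripper": 0.038}]'

```text
time: 16.68
position: [0.4863, -0.2519, 0.0589]
tool_rot: [1.989, 2.43, 0.001]
wrist_force: [-2.6, 0.5, 7.1]
width: 0.043
finger_force: 53.0
```

```bash
python3 -c "
from h import *
where()"
```

```text
t 16.6833 p [ 0.4863 -0.2519  0.0589] yaw(y) 11.39 tz [ 1.3e-03 -2.0e-04 -1.0e+00] j [-0.029  0.553  0.511  2.023 -0.427  0.669  0.957] F [-2.6   0.47  7.12] T [0.007 0.313 0.068] w 0.04298491423189923 ff 53.0008739233017
```

Emit:
send_rows --deltas '[{"xyz": [0, 0, 0], "angular": [0, 0, 0.04], "gripper": 0.038}, {"xyz": [0, 0, 0], "angular": [0, 0, 0.04], "gripper": 0.038}, {"xyz": [0, 0, 0], "angular": [0, 0, 0.04], "gripper": 0.038}, {"xyz": [0, 0, 0], "angular": [0, 0, 0.04], "gripper": 0.038}, {"xyz": [0, 0, 0], "angular": [0, 0, 0.04], "gripper": 0.038}, {"xyz": [0, 0, 0], "angular": [0, 0, 0.04], "gripper": 0.038}, {"xyz": [0, 0, 0], "angular": [0, 0, 0.04], "gripper": 0.038}, {"xyz": [0, 0, 0], "angular": [0, 0, 0.04], "gripper": 0.038}]'

```text
time: 17.35
position: [0.4862, -0.2519, 0.0589]
tool_rot: [2.351, 2.082, 0.001]
wrist_force: [-2.0, -0.2, 9.3]
width: 0.0432
finger_force: 53.1
```

```bash
python3 -c "
from h import *
where()"
```

```text
t 17.35 p [ 0.4862 -0.2519  0.0589] yaw(y) -6.95 tz [ 1.3e-03 -1.0e-04 -1.0e+00] j [-0.091  0.575  0.596  2.027 -0.504  0.686  0.709] F [-2.02 -0.21  9.27] T [-0.022  0.472  0.138] w 0.04323710398723729 ff 53.0697637796402
```

Emit:
send_rows --deltas '[{"xyz": [0, 0, 0], "angular": [0, 0, 0.03], "gripper": 0.038}, {"xyz": [0, 0, 0], "angular": [0, 0, 0.03], "gripper": 0.038}, {"xyz": [0, 0, 0], "angular": [0, 0, 0.03], "gripper": 0.038}, {"xyz": [0, 0, 0], "angular": [0, 0, 0.03], "gripper": 0.038}, {"xyz": [0, 0, 0], "angular": [0, 0, 0.02], "gripper": 0.038}, {"xyz": [0, 0, 0], "angular": [0, 0, 0.02], "gripper": 0.038}, {"xyz": [0, 0, 0], "angular": [0, 0, 0.02], "gripper": 0.038}, {"xyz": [0, 0, 0], "angular": [0, 0, 0.02], "gripper": 0.038}]'

```text
time: 18.02
position: [0.4861, -0.252, 0.0589]
tool_rot: [2.547, 1.838, 0.001]
wrist_force: [-3.4, 0.0, 9.0]
width: 0.0434
finger_force: 53.1
```

```bash
python3 -c "
from h import *
where()"
```

```text
t 18.0167 p [ 0.4861 -0.252   0.0589] yaw(y) -18.35 tz [ 1.1e-03 -1.0e-04 -1.0e+00] j [-0.128  0.591  0.649  2.029 -0.552  0.698  0.554] F [-3.36  0.02  9.01] T [0.001 0.567 0.152] w 0.043438669466353816 ff 53.145997524261475
```

Emit:
send_rows --deltas '[{"xyz": [0, 0, 0], "angular": [0, 0, 0.02], "gripper": 0.038}, {"xyz": [0, 0, 0], "angular": [0, 0, 0.02], "gripper": 0.038}, {"xyz": [0, 0, 0], "angular": [0, 0, 0.02], "gripper": 0.038}, {"xyz": [0, 0, 0], "angular": [0, 0, 0.02], "gripper": 0.038}, {"xyz": [0, 0, 0], "angular": [0, 0, 0.02], "gripper": 0.038}, {"xyz": [0, 0, 0], "angular": [0, 0, 0.02], "gripper": 0.038}, {"xyz": [0, 0, 0], "angular": [0, 0, 0.02], "gripper": 0.038}, {"xyz": [0, 0, 0], "angular": [0, 0, 0.02], "gripper": 0.038}]'

```text
time: 18.68
position: [0.486, -0.2519, 0.0589]
tool_rot: [2.686, 1.629, 0.001]
wrist_force: [-3.3, 1.8, 9.3]
width: 0.0432
finger_force: 53.2
```

```bash
python3 -c "
from h import *
where()
im,d=snapshot('scene'); cv2.imwrite('pics/s3.png',cv2.resize(im[120:240,110:260],None,fx=5,fy=5,interpolation=2)[...,::-1])
for i in range(4): print(get_obs()['time'],np.round(get_obs()['wrist_torque'],3)); snapshot('scene')
"
```

```text
t 18.6833 p [ 0.486  -0.2519  0.0589] yaw(y) -27.52 tz [ 0.001  0.    -1.   ] j [-0.157  0.605  0.691  2.031 -0.591  0.71   0.43 ] F [-3.27  1.76  9.26] T [0.042 0.656 0.084] w 0.043170203506869315 ff 53.183385729789734
18.7333 [ 0.052  0.632 -0.008]
18.7833 [ 0.071  0.596 -0.102]
18.8333 [ 0.047  0.604 -0.128]
18.8833 [ 0.055  0.629 -0.1  ]
```

View pics/s3.png

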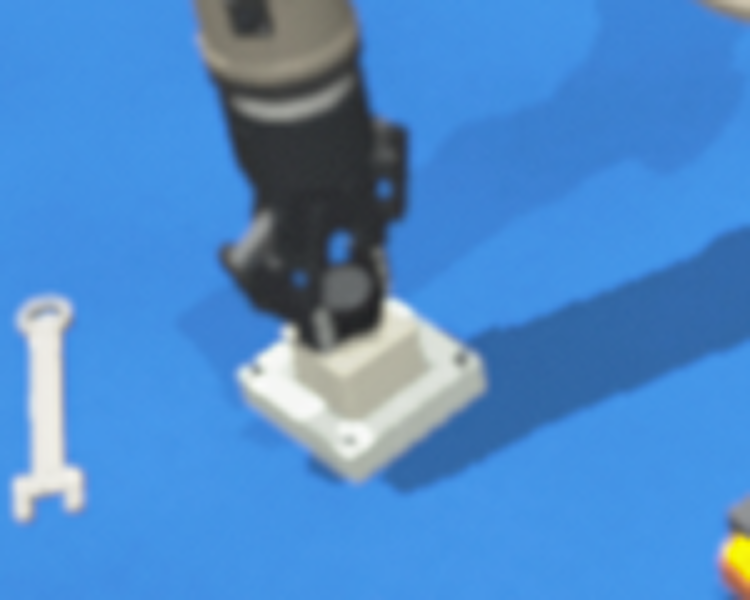

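The jar still sits squarely in the holder (about (350,370)), and the fingers hold the lid at (345,300). The torque is still near the running value, so I'll keep turning.

Emit:
send_rows --deltas '[{"xyz": [0, 0, 0], "angular": [0, 0, 0.02], "gripper": 0.038}, {"xyz": [0, 0, 0], "angular": [0, 0, 0.02], "gripper": 0.038}, {"xyz": [0, 0, 0], "angular": [0, 0, 0.02], "gripper": 0.038}, {"xyz": [0, 0, 0], "angular": [0, 0, 0.02], "gripper": 0.038}, {"xyz": [0, 0, 0], "angular": [0, 0, 0.02], "gripper": 0.038}, {"xyz": [0, 0, 0], "angular": [0, 0, 0.02], "gripper": 0.038}, {"xyz": [0, 0, 0], "angular": [0, 0, 0.02], "gripper": 0.038}, {"xyz": [0, 0, 0], "angular": [0, 0, 0.02], "gripper": 0.038}]'

```text
time: 19.6
position: [0.486, -0.2519, 0.0589]
tool_rot: [2.807, 1.409, 0.001]
wrist_force: [-3.4, 0.8, 9.9]
width: 0.0432
finger_force: 53.2
```

```bash
cat >> h.py <<'E'
def tq():
    o=get_obs(); print(o['time'],np.round(o['wrist_torque'],3),np.round(o['wrist_force'],1),'eff',np.round(o['effort'],3),'dq7',round(o['dq'][6],4),'j7',round(o['joints'][6],3),'w',round(o['width'],4))
E
python3 -c "
from h import *
tq()"
```

```text
19.6 [-0.03   0.649  0.061] [-3.4  0.8  9.9] eff [ -0.218 -43.883  10.035 -16.645  -0.487  -0.7     0.163] dq7 -0.1827 j7 0.306 w 0.0432
```

Emit:
send_rows --deltas '[{"xyz": [0, 0, 0], "angular": [0, 0, 0.03], "gripper": 0.038}, {"xyz": [0, 0, 0], "angular": [0, 0, 0.03], "gripper": 0.038}, {"xyz": [0, 0, 0], "angular": [0, 0, 0.03], "gripper": 0.038}, {"xyz": [0, 0, 0], "angular": [0, 0, 0.03], "gripper": 0.038}, {"xyz": [0, 0, 0], "angular": [0, 0, 0.03], "gripper": 0.038}, {"xyz": [0, 0, 0], "angular": [0, 0, 0.03], "gripper": 0.038}, {"xyz": [0, 0, 0], "angular": [0, 0, 0.02], "gripper": 0.038}, {"xyz": [0, 0, 0], "angular": [0, 0, 0.02], "gripper": 0.038}]'

```text
time: 20.27
position: [0.486, -0.2518, 0.0589]
tool_rot: [2.945, 1.093, 0.001]
wrist_force: [-3.3, 2.0, 11.0]
width: 0.0437
finger_force: 53.3
```

```bash
python3 -c "
from h import *
tq()"
```

```text
20.2667 [0.117 0.679 0.167] [-3.3  2.  11. ] eff [  0.097 -43.614  11.198 -16.294  -0.529  -0.783   0.076] dq7 -0.1846 j7 0.135 w 0.0437
```

Emit:
send_rows --deltas '[{"xyz": [0, 0, 0], "angular": [0, 0, 0.02], "gripper": 0.038}, {"xyz": [0, 0, 0], "angular": [0, 0, 0.02], "gripper": 0.038}, {"xyz": [0, 0, 0], "angular": [0, 0, 0.02], "gripper": 0.038}, {"xyz": [0, 0, 0], "angular": [0, 0, 0.02], "gripper": 0.038}, {"xyz": [0, 0, 0], "angular": [0, 0, 0.02], "gripper": 0.038}, {"xyz": [0, 0, 0], "angular": [0, 0, 0.02], "gripper": 0.038}, {"xyz": [0, 0, 0], "angular": [0, 0, 0.02], "gripper": 0.038}, {"xyz": [0, 0, 0], "angular": [0, 0, 0.02], "gripper": 0.038}]'

```text
time: 20.93
position: [0.486, -0.2517, 0.0589]
tool_rot: [-3.023, -0.855, -0.001]
wrist_force: [-4.2, 2.0, 10.8]
width: 0.0431
finger_force: 53.4
```

```bash
python3 -c "
from h import *
tq()
for i in range(3): snapshot('scene'); tq()"
```

```text
20.9333 [0.153 0.715 0.249] [-4.2  2.  10.8] eff [ 2.5300e-01 -4.3462e+01  1.1912e+01 -1.6137e+01 -6.2500e-01 -8.9700e-01
  2.4000e-02] dq7 -0.1866 j7 0.01 w 0.0431
20.9833 [0.196 0.724 0.074] [-3.9  2.  10.5] eff [ -0.083 -43.058  11.899 -16.064  -0.651  -0.923  -0.102] dq7 0.0314 j7 0.009 w 0.0431
21.0333 [0.224 0.722 0.067] [-4.7  1.5 10.5] eff [ -0.133 -43.106  12.027 -16.157  -0.586  -0.878  -0.21 ] dq7 0.0124 j7 0.01 w 0.0433
21.0833 [0.197 0.711 0.052] [-3.1  1.3 10.5] eff [ -0.138 -43.165  12.003 -16.169  -0.568  -0.872  -0.107] dq7 0.0034 j7 0.011 w 0.043
```

Emit:
send_rows --deltas '[{"xyz": [0, 0, 0], "angular": [0, 0, 0.03], "gripper": 0.038}, {"xyz": [0, 0, 0], "angular": [0, 0, 0.03], "gripper": 0.038}, {"xyz": [0, 0, 0], "angular": [0, 0, 0.03], "gripper": 0.038}, {"xyz": [0, 0, 0], "angular": [0, 0, 0.03], "gripper": 0.038}, {"xyz": [0, 0, 0], "angular": [0, 0, 0.03], "gripper": 0.038}, {"xyz": [0, 0, 0], "angular": [0, 0, 0.02], "gripper": 0.038}, {"xyz": [0, 0, 0], "angular": [0, 0, 0.02], "gripper": 0.038}, {"xyz": [0, 0, 0], "angular": [0, 0, 0.02], "gripper": 0.038}]'

```text
time: 21.75
position: [0.4859, -0.2515, 0.0589]
tool_rot: [-3.095, -0.534, -0.001]
wrist_force: [-3.6, 1.7, 12.0]
width: 0.0431
finger_force: 53.5
```

```bash
python3 -c "
from h import *
tq()
for i in range(3): snapshot('scene'); tq()"
```

```text
21.75 [0.304 0.849 0.29 ] [-3.6  1.7 12. ] eff [  0.426 -43.251  12.871 -15.867  -0.748  -1.047  -0.067] dq7 -0.1854 j7 -0.155 w 0.0431
21.8 [0.388 0.879 0.165] [-3.7  2.2 12. ] eff [  0.156 -42.858  12.887 -15.817  -0.758  -1.086  -0.186] dq7 0.0318 j7 -0.156 w 0.0432
21.85 [0.34  0.868 0.085] [-4.1  1.5 11. ] eff [  0.07  -42.868  12.977 -15.891  -0.708  -1.028  -0.304] dq7 0.0111 j7 -0.155 w 0.0435
21.9 [0.307 0.814 0.147] [-3.9  2.8 10.9] eff [  0.068 -42.942  12.96  -15.906  -0.69   -1.021  -0.199] dq7 0.0022 j7 -0.154 w 0.0434
```

Emit:
send_rows --deltas '[{"xyz": [0, 0, 0], "angular": [0, 0, 0.015], "gripper": 0.038}, {"xyz": [0, 0, 0], "angular": [0, 0, 0.015], "gripper": 0.038}, {"xyz": [0, 0, 0], "angular": [0, 0, 0.015], "gripper": 0.038}, {"xyz": [0, 0, 0], "angular": [0, 0, 0.015], "gripper": 0.038}, {"xyz": [0, 0, 0], "angular": [0, 0, 0.015], "gripper": 0.038}, {"xyz": [0, 0, 0], "angular": [0, 0, 0.015], "gripper": 0.038}, {"xyz": [0, 0, 0], "angular": [0, 0, 0.015], "gripper": 0.038}, {"xyz": [0, 0, 0], "angular": [0, 0, 0.015], "gripper": 0.038}]'

```text
time: 22.57
position: [0.4859, -0.2514, 0.0589]
tool_rot: [-3.121, -0.348, -0.001]
wrist_force: [-3.1, 1.4, 11.8]
width: 0.0433
finger_force: 53.5
```

```bash
python3 -c "
from h import *
tq()
for i in range(4): snapshot('scene'); tq()"
```

```text
22.5667 [0.334 0.91  0.412] [-3.1  1.4 11.8] eff [  0.498 -43.136  13.469 -15.678  -0.821  -1.116  -0.179] dq7 -0.1408 j7 -0.249 w 0.0433
22.6167 [0.434 0.944 0.273] [-4.3  2.2 11.6] eff [  0.316 -42.846  13.493 -15.654  -0.821  -1.151  -0.263] dq7 0.0228 j7 -0.25 w 0.0431
22.6667 [0.434 0.851 0.215] [-3.4  1.9 12.3] eff [  0.204 -42.83   13.525 -15.719  -0.757  -1.106  -0.314] dq7 0.0072 j7 -0.249 w 0.0434
22.7167 [0.399 0.819 0.21 ] [-4.4  2.3 12.3] eff [  0.203 -42.886  13.518 -15.728  -0.744  -1.1    -0.238] dq7 0.0027 j7 -0.249 w 0.0432
22.7667 [0.449 0.81  0.216] [-3.9  1.4 10.8] eff [  0.213 -42.927  13.516 -15.727  -0.741  -1.096  -0.214] dq7 -0.0004 j7 -0.249 w 0.0431
```

Snug: the running torque was about 0.39 N m (roughly 24 N on the seal) and it was held. Letting go now.

Emit:
send_rows --deltas '[{"xyz": [0, 0, 0], "angular": [0, 0, 0], "gripper": 0.038}, {"xyz": [0, 0, 0], "angular": [0, 0, 0], "gripper": 0.085}, {"xyz": [0, 0, 0], "angular": [0, 0, 0], "gripper": 0.085}, {"xyz": [0, 0, 0], "angular": [0, 0, 0], "gripper": 0.085}, {"xyz": [0, 0, 0], "angular": [0, 0, 0], "gripper": 0.085}, {"xyz": [0, 0, 0], "angular": [0, 0, 0], "gripper": 0.085}, {"xyz": [0, 0, 0], "angular": [0, 0, 0], "gripper": 0.085}, {"xyz": [0, 0, 0], "angular": [0, 0, 0], "gripper": 0.085}]'

```text
time: 23.43
position: [0.4859, -0.2514, 0.0578]
tool_rot: [-3.122, -0.348, 0.0]
wrist_force: [-0.2, -0.8, 0.5]
width: 0.0854
finger_force: 0.0
```

Emit:
send_rows --deltas '[{"xyz": [0, 0, -0.01], "angular": [0, 0, 0], "gripper": 0.085}, {"xyz": [0, 0, -0.02], "angular": [0, 0, 0], "gripper": 0.085}, {"xyz": [0, 0, -0.03], "angular": [0, 0, 0], "gripper": 0.085}, {"xyz": [0, 0, -0.03], "angular": [0, 0, 0], "gripper": 0.085}, {"xyz": [0, 0, -0.03], "angular": [0, 0, 0], "gripper": 0.085}, {"xyz": [0, 0, -0.02], "angular": [0, 0, 0], "gripper": 0.085}, {"xyz": [0, 0, -0.01], "angular": [0, 0, 0], "gripper": 0.085}, {"xyz": [0, 0, 0], "angular": [0, 0, 0], "gripper": 0.085}]'

```text
time: 24.1
position: [0.4869, -0.2522, 0.2101]
tool_rot: [3.121, 0.347, 0.006]
wrist_force: [-1.0, -0.4, -0.2]
width: 0.085
finger_force: 0.0
```

```bash
python3 - <<'E'
from h import *
where()
im,d=snapshot('scene'); cv2.imwrite('pics/s4.png',cv2.resize(im[120:240,110:260],None,fx=5,fy=5,interpolation=2)[...,::-1])
P=cloud('scene',d); Z=P[...,2]; near=np.hypot(P[...,0]-.486,P[...,1]+.251)<.05
for lo,hi,n in [(.05,.062,'shoulder'),(.082,.095,'lidtop')]:
    q=P[near&(Z>lo)&(Z<hi)]; print(n,len(q),np.median(q[:,2]).round(4),cv2.minAreaRect((q[:,:2]*1000).astype(np.float32)))
E
```

```text
t 24.1 p [ 0.4869 -0.2522  0.2101] yaw(y) -77.29 tz [ 3.7e-03 -9.0e-04 -1.0e+00] j [-0.483  0.526  1.165  1.935 -0.562  1.052 -0.422] F [-0.99 -0.37 -0.17] T [-0.041  0.023  0.005] w 0.08502288716365222 ff 0.0
shoulder 157 0.0552 ((488.9230041503906, -251.26812744140625), (57.188594818115234, 55.668914794921875), 49.81024169921875)
lidtop 162 0.0861 ((488.53338623046875, -251.7376708984375), (43.203983306884766, 48.75150680541992), 67.719482421875)
```

View pics/s4.png

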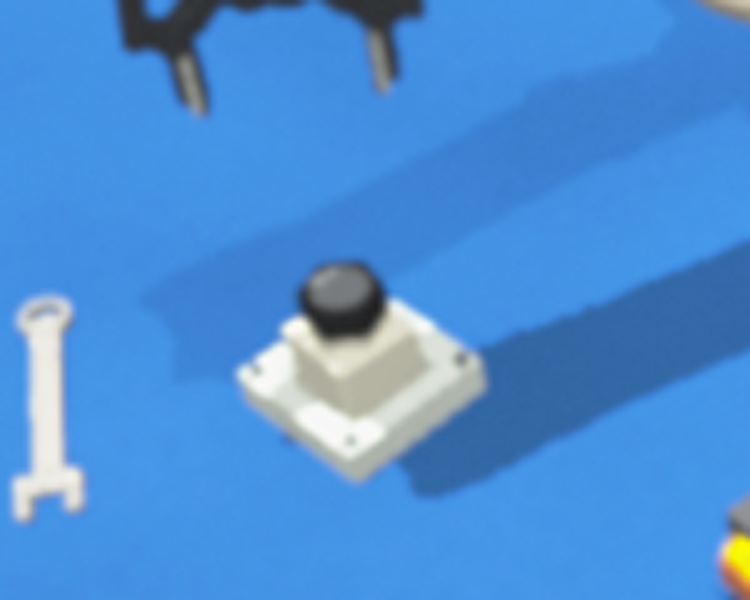

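The jar stands home and upright (about (350,350)) and the gripper is clear. The lid eased back about 25° (0.44 rad, about 17 N), which puts the peak seal force near 23 N.

```bash
python3 -c "
from h import *
print(close_job())"
```

```text
the job is handed in; nothing more can be done
None
```

The jar stands fully home and upright in the holder, its lid was tightened to an estimated 23 N on the seal and released, no bystander was touched, and the job is handed in (no verdict was returned).

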